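# Put the compound bars away and latch the polishing cabinet

### The job

Put the polishing-compound bars away in the blue bench cabinet: pull its drawer out by the handle, lay every bar that is out on the bench flat on the drawer floor (not stacked), and push the drawer fully home while the door is still open. Then swing the cabinet door shut until its catch holds it. Leave the jar, the brick and the felt wheel on the cabinet where they are.

Things in the scene. Friction and masses are not known exactly. Their poses are not given: they have to be found in the camera images.
- cabinet: dark-blue steel bench cabinet, 260 mm wide (y), 240 mm deep (x), 200 mm high, fixed to the bench. Origin on the bench under the middle of its front opening; its x axis runs from the front into the cabinet, y to the left seen from the robot, z up. The felt wheel lies on its top, its centre 125 to 138 mm behind the front. The drawer slides in its upper part, behind the open door.
- drawer (a joint): drawer travel, 0 = fully home, 0.18 m = fully out (towards the robot, along the cabinet's -x). Stays where it is left; friction about 2 N. The drawer front is 228 mm wide, its top at 179 mm above the bench.
- drawer_handle (a point): middle of the drawer's steel bar handle (moves with the drawer): a bar 110 mm long along the cabinet's y, 10 mm thick in x, 12 mm high, 165 mm above the bench. 40 mm of free room between bar and drawer front; free from above. Drawer home: 41 mm in front of the cabinet's front opening.
- drawer_floor (a point): centre of the drawer's inner floor (moves with the drawer), 135 mm above the bench, axes as the cabinet's. Inside: 192 mm along x, 216 mm along y; side and back walls 30 mm high, front 44 mm above the floor. Drawer home: 110 mm behind the cabinet's front opening; fully out, the front 166 mm of the floor are clear of the cabinet's top.
- door (a joint): door angle, 0 = shut on its catch, grows as it opens, to 1.95 rad; starts at 1.5 to 1.85. Upright hinge at the cabinet's front left edge. The door stays where it is left (friction 0.08 N m), except in the last degrees: there a spring roller catch near its free edge must be overcome (about 8 N at that edge) and then holds it shut; pushed less far, it springs back to about 0.06 rad.
- hinge (a point): point on the door's hinge line, 110 mm above the bench (cabinet frame 0, 0.13, 0.11). The door is a blue pan 260 mm wide, 25 to 195 mm above the bench; shut, its outer face lies 55 mm in front of the cabinet's front opening, which leaves room for the handle behind it.
- door_edge (a point): free edge of the door's outer face (moves with the door), 110 mm above the bench. Door shut: 55 mm in front of the cabinet's front opening, 260 mm right of the hinge (cabinet frame -0.055, -0.13, 0.11).
- bar_red: red bar of polishing compound, 90 x 36 x 36 mm, 0.15 to 0.3 kg. Origin at its centre (18 mm above what it lies on); x along its length. Starts on the bench to the right of the cabinet. May be absent (None).
- bar_green: green bar of polishing compound, 90 x 36 x 36 mm, 0.15 to 0.3 kg. Origin at its centre (18 mm above what it lies on); x along its length. Starts on the bench to the right of the cabinet. May be absent (None).
- bar_white: off-white bar of polishing compound, 90 x 36 x 36 mm, 0.15 to 0.3 kg. Origin at its centre (18 mm above what it lies on); x along its length. Starts on the bench to the right of the cabinet. May be absent (None).
- bar_brown: brown bar of polishing compound, 90 x 36 x 36 mm, 0.15 to 0.3 kg. Origin at its centre (18 mm above what it lies on); x along its length. Starts on the bench to the right of the cabinet. May be absent (None).
- jar: bystander: jar with a red lid, 68 mm diameter, 100 mm high, origin at the centre of its underside
- brick: bystander: rough brick block 75 x 110 x 60 mm, origin at the centre of its underside
- felt_wheel: bystander: grey felt disc 90 mm diameter, 25 mm thick, lying on the cabinet's top; origin at the centre of its underside

How it is judged:
On the way, in this order (a step that is already met when the one before it is completed fails the run):
1. the drawer is pulled well out (over 100 mm) (value of joint drawer above 0.1 m), for 0.2 s.
2. every bar lies on the drawer floor, the drawer still out (x of bar_red in the frame of drawer_floor between -0.092 and 0.092 m and y of bar_red in the frame of drawer_floor between -0.105 and 0.105 m and z of bar_red in the frame of drawer_floor between 0 and 0.03 m and linear speed of each of bar_red, bar_green, bar_white, bar_brown below 0.05 m/s and x of bar_green in the frame of drawer_floor between -0.092 and 0.092 m and y of bar_green in the frame of drawer_floor between -0.105 and 0.105 m and z of bar_green in the frame of drawer_floor between 0 and 0.03 m and x of bar_white in the frame of drawer_floor between -0.092 and 0.092 m and y of bar_white in the frame of drawer_floor between -0.105 and 0.105 m and z of bar_white in the frame of drawer_floor between 0 and 0.03 m and x of bar_brown in the frame of drawer_floor between -0.092 and 0.092 m and y of bar_brown in the frame of drawer_floor between -0.105 and 0.105 m and z of bar_brown in the frame of drawer_floor between 0 and 0.03 m and value of joint drawer above 0.05 m), for 0.2 s.
3. the drawer is pushed home (within 8 mm), the door still open (over 0.2 rad) (value of joint drawer below 0.008 m and value of joint door above 0.2 rad), for 0.2 s.
4. the door is shut on its catch (value of joint door below 0.025 rad), for 0.2 s.
At the end, for the whole second after the job is handed in: Every bar present lies on the drawer floor, none stacked, at rest; the drawer is home within 10 mm; the door is shut on its catch (within 0.025 rad) and stays so by itself (x of bar_red in the frame of drawer_floor between -0.092 and 0.092 m and y of bar_red in the frame of drawer_floor between -0.105 and 0.105 m and z of bar_red in the frame of drawer_floor between 0 and 0.03 m and linear speed of each of bar_red, bar_green, bar_white, bar_brown below 0.05 m/s and x of bar_green in the frame of drawer_floor between -0.092 and 0.092 m and y of bar_green in the frame of drawer_floor between -0.105 and 0.105 m and z of bar_green in the frame of drawer_floor between 0 and 0.03 m and x of bar_white in the frame of drawer_floor between -0.092 and 0.092 m and y of bar_white in the frame of drawer_floor between -0.105 and 0.105 m and z of bar_white in the frame of drawer_floor between 0 and 0.03 m and x of bar_brown in the frame of drawer_floor between -0.092 and 0.092 m and y of bar_brown in the frame of drawer_floor between -0.105 and 0.105 m and z of bar_brown in the frame of drawer_floor between 0 and 0.03 m and value of joint drawer below 0.01 m and value of joint door below 0.025 rad and velocity of joint door between -0.05 and 0.05 rad/s); the robot touches nothing.
It fails at once if the jar is moved (over 40 mm) (distance of jar from where it was at the start of the episode above 0.04 m).
It fails at once if the brick is moved (over 40 mm) (distance of brick from where it was at the start of the episode above 0.04 m).
It fails at once if the felt wheel is moved (over 40 mm) (distance of felt_wheel from where it was at the start of the episode above 0.04 m).
Of bar_red, bar_green, bar_white, bar_brown only 3 to 4 are there at a start; the rules pass over those that are not, and their reading is None.
At some moment in a run one of bar_red, bar_green, bar_white, bar_brown may be knocked a few centimetres aside while the robot is not near it.
It also fails if it takes over 208 s, if anything falls off the work surface, if the arm or the gripper's body presses on something with over 40 N, if the wrist force passes 120 N, or if a joint passes its speed limit or range.

### The arm

A 6-joint arm with a two-finger parallel gripper is mounted at the origin on the work surface. World frame = base frame: x ahead of the robot, y to its left, z up, the work surface at z = 0. Lengths are in m, angles in rad, forces in N, time in s.
With the tool pointing down it reaches from about 0.4 to 0.825 m from the base axis. Payload 7 kg.
Tool frame: the origin (TCP) lies midway between the tips of the shut fingers; the grasp point (between the pads) lies arm.hold_point_z behind it (arm.hold_point_z is the distance from the TCP to the grasp point, in m); z points along the fingers, y is the line along which they close (so a half turn about z gives the same grasp; the last joint's range is limited). The gripper opens to 88 mm and grips with 3 to 60 N. Pads are 19 mm wide; open, the fingers measure 130 mm over their backs; the gripper's body (78 mm by 193 mm) begins 47 mm behind the grasp point.
Start: joints at [-0.999, 0.359, 0.012, 0, -1.224, -0.288], TCP at [0.189, -0.648, 0.227] pointing down, gripper open.
Joint ranges: [-3.07, 3.07], [-1.43, 2.12], [-1.02, 1.25], [-3.03, 1.67], [-3.05, -0], [-3.03, 3.03]. Speed limits (rad/s): [2.39, 2.39, 3.01, 3.14, 3.14, 3.14].

### API

Orientations are given as [roll, pitch, yaw] about the fixed x, y, z axes, in that order (R = Rz(yaw) Ry(pitch) Rx(roll)).
In Python, from station import arm gives the robot as it stands.
- The arm moves only by the shell command python3 -m crank 'ROWS' [OPENING] [FORCE]. ROWS is JSON, a list that holds one entry, the list of rows, each a list of 4 numbers: the shift along the tool's x, y, z in units of 25 mm (1.0 is 25 mm), then the turn about the tool's z in units of 5 degrees (1.0 is 5 degrees). A call has 1 to 12 rows; each row is the pose to reach, as a shift and turn from the pose commanded when the call began, along the tool's axes at that moment; what a row does not reach only later rows make up. A row lasts 1/8 s, in which the tool goes at most 62.5 mm and 10.7 degrees, less where a joint would pass 70% of its speed; a pose out of reach is approached as far as the arm can. A call with a gripper value outside its range is refused whole. OPENING is the closure, from 0 (fully open) to 1 (shut), set as the call begins (- or left out, the last holds). The fingers move at their own pace and stop on an object; FORCE is the grip in N (left out, the last holds). Time passes only in rows, so rows that repeat a pose let the fingers close. It gives the time, the measured TCP pose, the force, the opening and the grip force at its end, in the units of the state.
- arm.get_state(): the state, without advancing time (a new reading comes with each control period).
- arm.grab_frame(name): name is "side" or "top"; returns (picture, depth): 420x560x3 uint8, red, green, blue; 420x560 float32, m along the optical axis (not along the pixel's ray), 0 where there is no reading.
- arm.get_calibration(name): a dict with "mtx" (3x3 intrinsics, pixels), "R" (3x3) and "t" (3): a world point X has camera coordinates R X + t. Camera axes: x right, y down, z forward; pixel columns grow to the right and rows downward; lengths in m; the calibration is good to about 2 mm. A picture is of the moment at which its call begins. get_calibration takes no time and is no camera call.
- arm.job_done(): hands the job in; it is judged then, once.
Trained networks look in the newest picture that a camera, given by its name, has taken for a name from the list of things; names that differ only in an ending like _2 or _b are one class to them, and where a whole thing is asked for, a point or a joint stands for the part that bears it (a point fixed in the world has none). Each returns a list of dicts, best first, with "score" (0 to 1); they miss things now and then, are a little off and sometimes report something else, mostly with a low value. They report only what shows in the picture. A call takes as long as a camera call.
- arm.recognise(thing, camera): "extent" ([left, top, width, height] in pixels, round what is visible of it).
- arm.trace(thing, camera): "mask" (420x560 bool, what is visible of it) and "extent" ([left, top, width, height] in pixels, round what is visible of it).
The state is a dict: "t": time; "q": joint angles; "qd": joint speeds; "joint_efforts": joint torques, N m; "eef_pos": TCP position; "ee_rot": TCP orientation; "force": force on the tool from outside, world axes, zero at the start; "moment": the same for the moment, N m; "width": finger opening in m; "gripper_force": force on a finger pad.
Only numpy, scipy, OpenCV 4.12 (cv2) and the standard library are available. Lean on these libraries where they do the work, as an engineer would, in place of code of your own. Each camera call takes 0.05 s, during which the arm holds its last target. There are 200 camera calls.

## Working session

There is one attempt and no reset: what is moved stays moved. The work goes in short steps, Python scripts to look and compute and a shell command to move; the robot and the scene stay as the last step left them, time stands still between calls to the robot, and variables do not carry over. Pictures are saved under pics/ and viewed, at most 14 in all, crops included, and the job is handed in when it is done.

```bash
ls; mkdir -p pics; cat > h.py <<'E'
import numpy as np, cv2
from station import arm
from scipy.spatial.transform import Rotation as Ro
def snap(cam,fn=None):
    im,d=arm.grab_frame(cam)
    if fn: cv2.imwrite('pics/'+fn,im[:,:,::-1])
    return im,d
def cloud(cam,d):
    c=arm.get_calibration(cam);K=np.array(c['mtx']);R=np.array(c['R']);t=np.array(c['t'])
    v,u=np.mgrid[0:d.shape[0],0:d.shape[1]]
    P=np.stack([(u-K[0,2])/K[0,0]*d,(v-K[1,2])/K[1,1]*d,d],-1)
    return (P-t)@R
def pose():
    s=arm.get_state();return np.array(s['eef_pos']),Ro.from_euler('xyz',s['ee_rot']),s
def delta(target,yaw=None):
    p,R,s=pose()
    return np.round(R.inv().apply(np.array(target)-p)/0.025,2)
E
python3 - <<'E'
from h import *
p,R,s=pose();print(s,arm.hold_point_z);print(R.as_matrix().round(3))
for c in('top','side'):
    im,d=snap(c,c+'0.png');k=arm.get_calibration(c);print(c,k)
E
```

```text
pics
{'t': 0.0, 'q': array([-9.98911337e-01,  3.59399100e-01,  1.10469601e-02, -3.15472216e-04,
       -1.22406666e+00, -2.88118345e-01]), 'qd': array([-1.00346820e-03,  2.13560728e-04,  2.65481381e-03,  2.41076480e-05,
       -2.95810011e-04,  5.15320190e-04]), 'joint_efforts': array([-1.33384838e-04, -5.82720816e+01,  2.93060714e+01,  6.99717432e+00,
        6.96364456e-03, -1.15057460e-04]), 'eef_pos': array([ 0.18882443, -0.64755219,  0.22561584]), 'ee_rot': array([ 3.13995278e+00, -1.76727283e-04, -2.85793331e+00]), 'force': array([-0.52740149,  0.10078074, -1.09280879]), 'moment': array([-0.04377556, -0.05402621,  0.01468817]), 'gripper_force': 0.0, 'width': 0.08749324667494858} 0.0188
[[-0.96  -0.28  -0.001]
 [-0.28   0.96   0.002]
 [ 0.     0.002 -1.   ]]
top {'mtx': array([[482.12044493,   0.        , 280.02996284],
       [  0.        , 482.12044493, 208.54621091],
       [  0.        ,   0.        ,   1.        ]]), 'R': array([[-0.00590479, -0.99996442,  0.00602379],
       [-0.97973381,  0.00457901, -0.20025157],
       [ 0.20021686, -0.00708415, -0.97972599]]), 't': array([-0.06790785,  0.62652466,  1.21321464])}
side {'mtx': array([[488.72189724,   0.        , 271.26122911],
       [  0.        , 488.72189724, 208.55088997],
       [  0.        ,   0.        ,   1.        ]]), 'R': array([[-0.99139076,  0.13087449, -0.00402948],
       [ 0.10175395,  0.7507013 , -0.65275852],
       [-0.08240451, -0.64754878, -0.75755533]]), 't': array([0.63492244, 0.07402718, 1.28144714])}
```

View pics/top0.png

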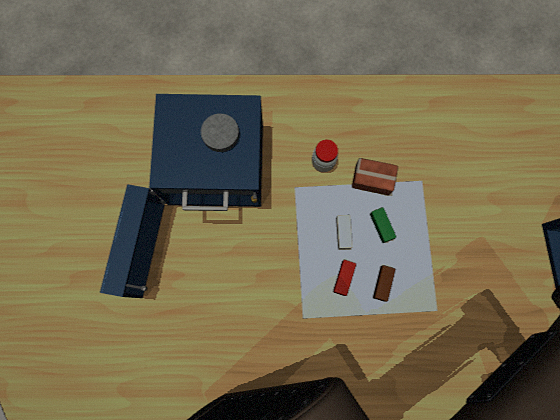

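View pics/side0.png

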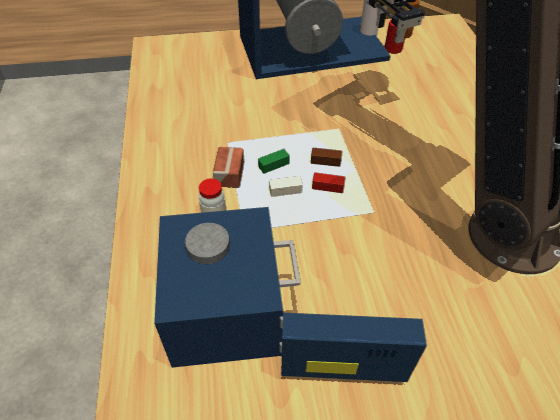

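The top picture shows the cabinet (150–262, 95–205) with the door open at left and the handle at about (205, 207). All four bars lie on the white sheet: white (344, 231), green (383, 225), red (345, 278), brown (384, 283). The jar and brick are just behind them.

```bash
cat >> h.py <<'E'
def rect(pts):
    (c,sz,a)=cv2.minAreaRect(pts[:,:2].astype(np.float32)*1000)
    b=cv2.boxPoints((c,sz,a));e=[b[1]-b[0],b[2]-b[1]];e=max(e,key=np.linalg.norm)
    return np.array(c)/1000,np.sort(sz),np.degrees(np.arctan2(e[1],e[0]))%180
def bars(cam='top',zr=(0.028,0.045),names=('red','green','white','brown')):
    im,d=snap(cam);P=cloud(cam,d);out={}
    for n in names:
        r=arm.trace('bar_'+n,cam)
        if not r: print(n,'none');continue
        m=r[0]['mask']&(d>0);q=P[m];q=q[(q[:,2]>zr[0])&(q[:,2]<zr[1])]
        if len(q)<20: print(n,'few',len(q),np.median(P[m],0) if m.any() else None);continue
        out[n]=rect(q);print(n,r[0]['score'],len(q),out[n][0].round(4),out[n][1].round(0),out[n][2].round(1),np.median(q[:,2]).round(4))
    return out
E
python3 - <<'E'
from h import *
bars()
im,d=snap('top');P=cloud('top',d)
z=P[:,:,2]
m=((z>0.192)&(z<0.206)).astype(np.uint8)
n,l,st,ce=cv2.connectedComponentsWithStats(m)
k=1+np.argmax(st[1:,4]);q=P[l==k];print('cab',rect(q),np.median(q[:,2]))
for t in('door','drawer_handle','felt_wheel','jar','brick'):
    r=arm.trace(t,'top')
    for x in r[:1]:
        mm=x['mask']&(d>0);q=P[mm];print(t,x['score'],x['extent'],mm.sum())
        zt=np.percentile(q[:,2],95);qq=q[q[:,2]>zt-0.012];print(zt,rect(qq),qq[:,:2].min(0),qq[:,:2].max(0))
E
```

```text
red 0.74 467 [ 0.4468 -0.2424] [37. 89.] 161.5 0.036
green 0.8 452 [ 0.5884 -0.3515] [37. 89.] 21.0 0.0357
white 0.77 452 [ 0.5692 -0.245 ] [37. 90.] 1.7 0.0358
brown 0.86 471 [ 0.4318 -0.3473] [37. 90.] 162.8 0.0358
cab (array([0.64224298, 0.14126315]), array([311.3999939 , 538.22143555]), np.float32(169.40477)) 0.19909625146645665
door 0.74 [99.1, 186.5, 64.0, 112.6] 4462
0.19744039307052563 (array([0.52896783, 0.29261871]), array([ 55.65483093, 258.41757202]), np.float32(169.1456)) [0.39949884 0.24309572] [0.65871079 0.33879182]
drawer_handle 0.83 [164.0, 189.2, 89.8, 19.3] 687
0.17297422396614795 (array([0.62762659, 0.10522562]), array([ 51.55996704, 214.23980713]), np.float32(88.79418)) [ 0.60094062 -0.00239876] [0.65426422 0.21181457]
felt_wheel 0.68 [198.9, 114.3, 42.1, 40.9] 1145
0.22794437645492394 (array([0.78324457, 0.07281318]), array([88.74966431, 89.02607727]), np.float32(18.463697)) [0.73797548 0.02869131] [0.82988642 0.11779805]
jar 0.74 [312.3, 136.9, 26.9, 37.0] 652
0.10331015988148064 (array([ 0.77484833, -0.19511746]), array([56.86188889, 57.08478928]), np.float32(61.10105)) [ 0.74695111 -0.22525362] [ 0.80409833 -0.16655412]
brick 0.94 [351.8, 159.2, 43.7, 33.3] 1252
0.06383671042112009 (array([ 0.72106543, -0.33226184]), array([ 75.64026642, 109.82387543]), np.float32(77.81694)) [ 0.67486068 -0.3893138 ] [ 0.7644311  -0.27349877]
```

```bash
cat >> h.py <<'E'
def plan(p_t,yang=None):
    """units to go: shift in tool axes, turn (5deg) to bring tool y line to angle yang (deg, world, mod 180)"""
    p,R,s=pose();M=R.as_matrix();d=M.T@(np.array(p_t)-p)/0.025
    ya=np.degrees(np.arctan2(M[1,1],M[0,1]));t=0
    if yang is not None:
        t=(ya-yang)%180;t=(t-180 if t>90 else t)/5
    print('pos',p.round(4),'yang',round(ya,1),'q6',np.degrees(s['q'][5]).round(0),'F',np.round(s['force'],1),'w',round(s['width'],4),'t',s['t'],'-> d',d.round(2),'turn',round(t,2))
E
python3 - <<'E'
from h import *
im,d=snap('top');P=cloud('top',d);z=P[:,:,2]
V,U=np.mgrid[0:420,0:560]
m=(z>0.192)&(z<0.206)&(U>148)&(U<265)&(V<207)&(P[:,:,0]>0.62)
l=cv2.connectedComponents(m.astype(np.uint8))[1];k=np.bincount(l[l>0]).argmax();q=P[l==k];print('cab',rect(q),len(q))
# edges: front edge line via per-column min x
for y in np.arange(-.03,.23,.03):
    s=q[abs(q[:,1]-y)<0.004]
    if len(s): print(round(y,2),np.percentile(s[:,0],1).round(4),np.percentile(s[:,0],99).round(4))
m=(z>0.155)&(z<0.18)&(U>170)&(U<245)&(V>185)&(V<215)&(P[:,:,0]<0.632)
q=P[m];print('handle',rect(q),len(q),np.median(q[:,2]))
for y in np.arange(0.03,.18,.02):
    s=q[abs(q[:,1]-y)<0.006]
    if len(s): print(round(y,2),np.percentile(s[:,0],[5,50,95]).round(4))
E
```

```text
cab (array([0.76898187, 0.10875983]), array([243.24415588, 261.3336792 ]), np.float32(88.62777)) 8996
0.0 0.647 0.8832
0.03 0.6482 0.8848
0.06 0.6482 0.8854
0.09 0.6483 0.8854
0.12 0.6508 0.8868
0.15 0.6505 0.889
0.18 0.6508 0.8869
0.21 0.6522 0.8877
handle (array([0.6166463, 0.1109711]), array([ 30.1683712 , 108.98518372]), np.float32(89.80695)) 291 0.16909775180394482
0.07 [0.6022 0.6084 0.6275]
0.09 [0.6021 0.6066 0.6121]
0.11 [0.6027 0.6065 0.6118]
0.13 [0.6035 0.6068 0.6123]
0.15 [0.604  0.6079 0.6116]
0.17 [0.6082 0.6186 0.63  ]
```

```bash
python3 - <<'E'
from h import *
plan([0.6075,0.112,0.28],178.7)
E
```

```text
pos [ 0.189  -0.648   0.2266] yang 106.3 q6 -17.0 F [-0.1 -0.8  0.1] w 0.0877 t 0.7 -> d [-24.58  24.5   -2.14] turn -14.49
```

```bash
python3 -m crank '[[[-2,2,-2.1,-1],[-4,4,-2.1,-2],[-6,6,-2.1,-4],[-8,8,-2.1,-5],[-10,10,-2.1,-6],[-12,12,-2.1,-8],[-14,14,-2.1,-9],[-16,16,-2.1,-10],[-18,18,-2.1,-12],[-20,20,-2.1,-13],[-22,22,-2.1,-14.5],[-24,24,-2.1,-14.5]]]' 0.62 20; python3 -c "
from h import *
plan([0.6075,0.112,0.146],178.7)"
```

```text
t: 2.2
eef_pos: [0.5439, 0.0001, 0.2796]
ee_rot: [-3.14, 0.0, -1.59]
force: [0.9, 0.1, 0.3]
width: 0.0334
gripper_force: 0.0
pos [5.439e-01 1.000e-04 2.796e-01] yang 178.9 q6 -22.0 F [0.9 0.1 0.3] w 0.0334 t 2.2 -> d [-4.52 -2.45  5.35] turn 0.04
```

```bash
python3 -m crank '[[[-1.5,-0.8,0,0],[-3,-1.6,0,0],[-4.5,-2.45,0,0],[-4.5,-2.45,0,0],[-4.5,-2.45,0,0]]]'; python3 -c "
from h import *
plan([0.6075,0.112,0.146],178.7)"
```

```text
t: 2.82
eef_pos: [0.6066, 0.1091, 0.2788]
ee_rot: [3.141, -0.0, -1.592]
force: [-0.1, -0.4, 0.3]
width: 0.0334
gripper_force: 0.0
pos [0.6066 0.1091 0.2788] yang 178.8 q6 -30.0 F [-0.1 -0.4  0.3] w 0.0334 t 2.825 -> d [-0.12 -0.04  5.31] turn 0.02
```

```bash
python3 -m crank '[[[-0.1,0,1.2,0],[-0.1,0,2.4,0],[-0.1,0,3.6,0],[-0.1,0,4.6,0],[-0.1,0,5.3,0],[-0.1,0,5.3,0],[-0.1,0,5.3,0]]]' && python3 -m crank '[[[0,0,0,0],[0,0,0,0],[0,0,0,0],[0,0,0,0],[0,0,0,0],[0,0,0,0]]]' 0.95 25; python3 -c "
from h import *
p,R,s=pose();print(p,s['width'])
import numpy as np;a=np.radians(-1.3)
plan(p-0.18*np.array([np.cos(a),np.sin(a),0]),178.7)"
```

```text
t: 3.7
eef_pos: [0.6076, 0.1116, 0.1477]
ee_rot: [-3.14, 0.0, -1.592]
force: [-0.2, 0.9, 0.1]
width: 0.0332
gripper_force: 0.0
t: 4.45
eef_pos: [0.6071, 0.1117, 0.1469]
ee_rot: [-3.141, 0.0, -1.592]
force: [-1.0, 1.3, 4.6]
width: 0.01
gripper_force: 25.0
[0.6071384  0.11174516 0.14693118] 0.009988951691117992
pos [0.6071 0.1117 0.1469] yang 178.8 q6 -30.0 F [-1.   1.3  4.6] w 0.01 t 4.45 -> d [-0.01  7.2  -0.  ] turn 0.01
```

Gripped on the bar (10 mm). Pull 7.1 units.

```bash
python3 -m crank '[[[0,0.8,0,0],[0,1.6,0,0],[0,2.4,0,0],[0,3.2,0,0],[0,4,0,0],[0,4.8,0,0],[0,5.6,0,0],[0,6.2,0,0],[0,6.8,0,0],[0,7.1,0,0],[0,7.1,0,0],[0,7.1,0,0]]]'; python3 -c "
from h import *
plan([0.6071,0.1117,0.1469],178.7)"
```

```text
t: 5.95
eef_pos: [0.4292, 0.1155, 0.1469]
ee_rot: [3.141, -0.0, -1.592]
force: [-1.2, -2.1, 8.6]
width: 0.0093
gripper_force: 25.0
pos [0.4292 0.1155 0.1469] yang 178.8 q6 -42.0 F [-1.2 -2.1  8.6] w 0.0093 t 5.95 -> d [-0.   -7.12 -0.01] turn 0.02
```

```bash
python3 -m crank '[[[0,0,0,0],[0,0,0,0],[0,0,0,0],[0,0,-1,0],[0,0,-2.5,0],[0,0,-4.5,0],[2,-1,-5,0],[4,-1,-5,0],[6,-1,-5,0],[8,-1,-5,0],[8,-1,-5,0]]]' 0.62; python3 - <<'E'
from h import *
b=bars()
im,d=snap('top','top1.png');P=cloud('top',d);z=P[:,:,2]
V,U=np.mgrid[0:420,0:560]
for x0 in(0.43,0.47,0.5,0.53,0.56,0.6):
    s=(abs(P[:,:,0]-x0)<0.003)&(P[:,:,1]>-0.05)&(P[:,:,1]<0.25)&(z>0.12)&(z<0.19);q=P[s];q=q[q[:,1].argsort()]
    print(x0,len(q),q[:,1].min().round(3) if len(q) else'',q[:,1].max().round(3) if len(q) else '',np.median(q[:,2]) if len(q) else '')
m=(z>0.174)&(z<0.186)&(abs(P[:,:,1]-0.11)<0.13)&(P[:,:,0]<0.55)&(P[:,:,0]>0.42);q=P[m]
print('front top',rect(q),len(q))
n=[*b]
if 'red' in b: plan([*b['red'][0],0.16],b['red'][2]+90)
E
```

```text
t: 7.32
eef_pos: [0.4495, -0.0876, 0.2712]
ee_rot: [3.141, -0.0, -1.597]
force: [-0.9, 1.1, -0.3]
width: 0.0331
gripper_force: 0.0
red none
green 0.91 434 [ 0.5881 -0.3512] [37. 89.] 21.8 0.0357
white 0.62 445 [ 0.5694 -0.245 ] [37. 89.] 2.1 0.0357
brown 0.57 486 [ 0.4317 -0.3466] [38. 90.] 161.7 0.0359
0.43 0   
0.47 0   
0.5 0   
0.53 44 0.182 0.225 0.13662701557102747
0.56 163 0.038 0.224 0.13554010729575322
0.6 204 -0.0 0.223 0.13523502745787203
front top (array([0., 0.]), array([0., 0.]), np.float32(0.0)) 0
```

View pics/top1.png

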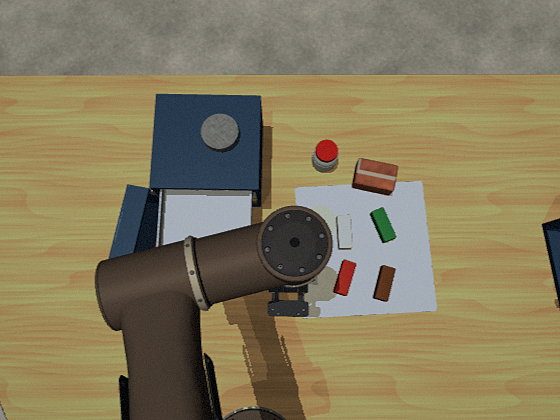

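```bash
python3 -c "
from h import *
plan([.4468,-.2424,0.12],71.5)"
```

```text
pos [ 0.4503 -0.0841  0.2715] yang 178.8 q6 -15.0 F [ 0.4 -0.2  0.5] w 0.0336 t 7.625 -> d [6.33 0.01 6.06] turn -14.53
```

```bash
python3 -m crank '[[[1,0,0,-2],[2,0,0,-4],[3,0,1,-6],[4,0,2,-8],[5,0,3,-10],[6.3,0,4,-12],[6.3,0,5,-14],[6.3,0,6,-14.5],[6.3,0,6,-14.5],[6.3,0,6,-14.5]]]' 0.3 30; python3 - <<'E'
from h import *
plan([.4468,-.2424,0.008],71.5)
im,d=snap('side','s1.png')
E
```

```text
t: 8.88
eef_pos: [0.4477, -0.2421, 0.1224]
ee_rot: [3.141, -0.001, -0.327]
force: [0.3, -0.4, 0.1]
width: 0.0611
gripper_force: 0.0
pos [ 0.4477 -0.2421  0.1224] yang -108.7 q6 78.0 F [ 0.3 -0.4  0.1] w 0.0611 t 8.875 -> d [-0.03  0.02  4.58] turn -0.04
```

View pics/s1.png

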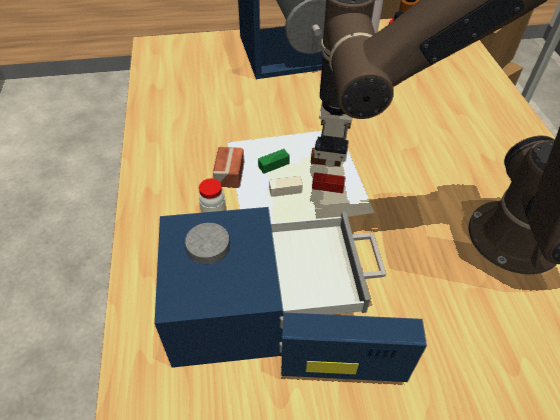

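The side picture shows the drawer out at (320, 265), with the gripper above the red bar at (328, 183). The other bars haven't moved. Next: descend and grip.

```bash
python3 -m crank '[[[0,0,1,0],[0,0,2,0],[0,0,3,0],[0,0,3.8,0],[0,0,4.4,0],[0,0,4.55,0],[0,0,4.55,0]]]' && python3 -m crank '[[[0,0,0,0],[0,0,0,0],[0,0,0,0],[0,0,0,0],[0,0,0,0],[0,0,-1,0],[0,0,-3,0],[0,0,-5,0],[0,0,-7,0],[0,0,-9,0],[0,0,-10,0],[0,0,-10,0]]]' 0.9 30; python3 -c "
from h import *
plan([.601,.060,0.26],178.7)"
```

```text
t: 9.8
eef_pos: [0.4472, -0.2425, 0.0082]
ee_rot: [-3.142, -0.001, -0.327]
force: [0.0, 0.4, 0.1]
width: 0.0613
gripper_force: 0.0
t: 11.3
eef_pos: [0.4475, -0.2426, 0.2595]
ee_rot: [-3.141, -0.003, -0.327]
force: [-0.3, 0.3, -2.4]
width: 0.0356
gripper_force: 30.0
pos [ 0.4475 -0.2426  0.2595] yang -108.7 q6 78.0 F [-0.3  0.3 -2.4] w 0.0356 t 11.3 -> d [  1.93 -13.44  -0.  ] turn 14.51
```

```bash
python3 -m crank '[[[0.3,-1.8,0,2],[0.6,-3.6,0,4],[0.9,-5.5,0,6],[1.1,-7.4,0,8],[1.3,-9.3,0,10],[1.6,-11.3,0,12],[1.8,-12.5,0,14],[1.9,-13.4,0,14.5],[1.9,-13.4,0,14.5],[1.9,-13.4,0,14.5]]]' ; python3 -c "
from h import *
plan([.601,.060,0.145],178.7)"
```

```text
t: 12.55
eef_pos: [0.5986, 0.0592, 0.2563]
ee_rot: [3.139, -0.001, -1.592]
force: [-0.1, 0.8, -1.8]
width: 0.0355
gripper_force: 30.0
pos [0.5986 0.0592 0.2563] yang 178.8 q6 -25.0 F [-0.1  0.8 -1.8] w 0.0355 t 12.55 -> d [-0.04 -0.11  4.45] turn 0.02
```

```bash
python3 -m crank '[[[0,-0.1,1,0],[0,-0.1,2,0],[0,-0.1,3,0],[0,-0.1,3.8,0],[0,-0.1,4.2,0],[0,-0.1,4.4,0],[0,-0.1,4.4,0],[0,-0.1,4.4,0]]]'; python3 -c "
from h import *
plan([.601,.060,0.1435],178.7)"
```

```text
t: 13.55
eef_pos: [0.6023, 0.0595, 0.1486]
ee_rot: [-3.14, 0.0, -1.592]
force: [0.5, 0.6, -1.9]
width: 0.0359
gripper_force: 30.0
pos [0.6023 0.0595 0.1486] yang 178.8 q6 -25.0 F [ 0.5  0.6 -1.9] w 0.0359 t 13.55 -> d [-0.02  0.05  0.2 ] turn 0.01
```

```bash
python3 -m crank '[[[0,0.05,0.1,0],[0,0.05,0.2,0],[0,0.05,0.2,0],[0,0.05,0.2,0]]]'; python3 -m crank '[[[0,0,0,0],[0,0,0,0],[0,0,0,0],[0,0,-0.7,0],[0,0,-2,0],[0,0,-4,0],[2,0,-4.5,0],[4,0,-4.5,0],[6,0,-4.5,0],[8,0,-4.5,0],[8,0,-4.5,0]]]' 0.47; python3 - <<'E'
from h import *
b=bars(names=('green','white','brown'))
plan([*b['white'][0],0.12],b['white'][2]+90)
E
```

```text
t: 14.05
eef_pos: [0.6009, 0.0596, 0.1431]
ee_rot: [-3.141, 0.0, -1.592]
force: [0.9, 0.1, 1.9]
width: 0.0358
gripper_force: 30.0
t: 15.42
eef_pos: [0.5959, -0.1436, 0.2566]
ee_rot: [-3.141, -0.0, -1.596]
force: [-0.5, 0.5, 0.0]
width: 0.0466
gripper_force: 0.0
green 0.68 450 [ 0.5884 -0.351 ] [37. 90.] 20.7 0.0357
white 0.61 464 [ 0.5469 -0.2947] [37. 90.] 2.1 0.0357
brown 0.9 476 [ 0.4319 -0.3472] [37. 90.] 163.4 0.0355
pos [ 0.5964 -0.1399  0.256 ] yang 178.8 q6 -6.0 F [-0.4 -0.5 -0. ] w 0.0465 t 15.625 -> d [6.23 1.85 5.44] turn 17.33
```

White has been knocked to (0.547, −0.295), close to green. I'll grip it 12 mm off centre (−x) with a narrow opening to keep clear of green.

```bash
python3 -c "
from h import *
plan([.535,-.295,0.1],92.1)"; python3 -m crank '[[[1,0.4,0,2],[2,0.8,0,4],[3,1.2,0,6],[4,1.6,1,8],[5,2,2,10],[6.1,2.4,3,12],[6.2,2.4,4,14],[6.2,2.4,5,16],[6.2,2.4,5,17.3],[6.2,2.4,5,17.3],[6.2,2.4,5,17.3]]]'; python3 - <<'E'
from h import *
plan([.535,-.295,0.008],92.1)
b=bars('side',names=('green','white'))
E
```

```text
pos [ 0.5964 -0.1399  0.256 ] yang 178.8 q6 -6.0 F [-0.4 -0.5 -0. ] w 0.0465 t 15.625 -> d [6.25 2.33 6.24] turn 17.34
t: 17.0
eef_pos: [0.5336, -0.2935, 0.1309]
ee_rot: [-3.141, 0.001, -3.098]
force: [-0.4, -0.1, -0.0]
width: 0.0463
gripper_force: 0.0
pos [ 0.5336 -0.2935  0.1309] yang 92.5 q6 -77.0 F [-0.4 -0.1 -0. ] w 0.0463 t 17.0 -> d [-0.05 -0.06  4.92] turn 0.07
green 0.72 316 [ 0.5836 -0.3348] [67. 90.] 19.6 0.0362
white 0.83 320 [ 0.5463 -0.2917] [43. 88.] 0.0 0.0366
```

```bash
python3 -m crank '[[[0,-0.04,1,0],[0,-0.04,2,0],[0,-0.04,3,0],[0,-0.04,4,0],[0,-0.04,4.7,0],[0,-0.04,4.9,0],[0,-0.04,4.9,0]]]' && python3 -m crank '[[[0,0,0,0],[0,0,0,0],[0,0,0,0],[0,0,0,0],[0,0,0,0],[0,0,-1,0],[0,0,-3,0],[0,0,-5,0],[0,0,-7,0],[0,0,-9,0],[0,0,-10,0],[0,0,-10,0]]]' 0.9 40; python3 -c "
from h import *
plan([.602,.164,0.26],178.7)"
```

```text
t: 18.02
eef_pos: [0.5333, -0.2952, 0.008]
ee_rot: [-3.141, 0.0, -3.102]
force: [-0.1, 0.0, 0.2]
width: 0.0464
gripper_force: 0.0
t: 19.52
eef_pos: [0.5336, -0.2953, 0.2597]
ee_rot: [-3.141, 0.004, -3.102]
force: [-1.3, -0.1, -3.3]
width: 0.0361
gripper_force: 40.0
pos [ 0.5336 -0.2953  0.2597] yang 92.3 q6 -77.0 F [-1.3 -0.1 -3.3] w 0.0361 t 19.525 -> d [-3.46 18.25 -0.02] turn -17.29
```

```bash
python3 -m crank '[[[-0.3,1.8,0,-2],[-0.6,3.6,0,-4],[-0.9,5.5,0,-6],[-1.3,7.5,0,-8],[-1.7,9.5,0,-10],[-2.1,11.5,0,-12],[-2.5,13.5,0,-14],[-3,15.5,0,-16],[-3.4,17.2,0,-17.3],[-3.4,17.7,0,-17.3],[-3.4,17.7,0,-17.3],[-3.4,17.7,0,-17.3]]]' ; python3 -c "
from h import *
plan([.602,.151,0.1435],178.7)"
```

```text
t: 21.02
eef_pos: [0.6, 0.1494, 0.257]
ee_rot: [3.14, -0.001, -1.594]
force: [-0.9, -0.6, -1.5]
width: 0.0359
gripper_force: 40.0
pos [0.6    0.1494 0.257 ] yang 178.7 q6 -33.0 F [-0.9 -0.6 -1.5] w 0.0359 t 21.025 -> d [-0.07 -0.09  4.54] turn -0.0
```

```bash
python3 -m crank '[[[-0.05,-0.05,1,0],[-0.05,-0.05,2,0],[-0.05,-0.05,3,0],[-0.05,-0.05,3.8,0],[-0.05,-0.05,4.2,0],[-0.05,-0.05,4.4,0],[-0.05,-0.05,4.4,0],[-0.05,-0.05,4.4,0]]]'; python3 -c "
from h import *
plan([.602,.151,0.1435],178.7)"
```

```text
t: 22.02
eef_pos: [0.6022, 0.1517, 0.1486]
ee_rot: [-3.14, 0.001, -1.592]
force: [0.5, -0.3, -3.1]
width: 0.0355
gripper_force: 40.0
pos [0.6022 0.1517 0.1486] yang 178.8 q6 -33.0 F [ 0.5 -0.3 -3.1] w 0.0355 t 22.025 -> d [0.03 0.01 0.21] turn 0.01
```

```bash
python3 -m crank '[[[0,0,0.1,0],[0,0,0.2,0],[0,0,0.2,0],[0,0,0.2,0]]]'; python3 -m crank '[[[0,0,0,0],[0,0,0,0],[0,0,0,0],[0,0,-0.7,0],[0,0,-2,0],[0,0,-4,0],[2,0,-4.5,0],[4,0,-4.5,0],[6,0,-4.5,0],[8,0,-4.5,0],[10,0,-4.5,0],[11.5,0,-4.5,0]]]' 0.47; python3 - <<'E'
from h import *
b=bars(names=('green','brown'))
plan([*b['green'][0],0.12],b['green'][2]+90)
im,d=snap('top','top2.png')
E
```

```text
t: 22.52
eef_pos: [0.6025, 0.1518, 0.1437]
ee_rot: [-3.14, 0.0, -1.592]
force: [1.5, -1.2, 4.8]
width: 0.0358
gripper_force: 40.0
t: 24.02
eef_pos: [0.5954, -0.1379, 0.2569]
ee_rot: [-3.14, -0.0, -1.593]
force: [-0.2, 1.1, 0.4]
width: 0.0466
gripper_force: 0.0
green 0.62 441 [ 0.5885 -0.3509] [37. 90.] 22.0 0.0357
brown 0.65 1221 [0.5978 0.2026] [197. 442.] 128.9 0.0308
pos [ 0.5954 -0.1376  0.2564] yang 178.6 q6 -7.0 F [-0.2  0.9  0.3] w 0.0463 t 24.175 -> d [8.54 0.07 5.46] turn 13.31
```

View pics/top2.png

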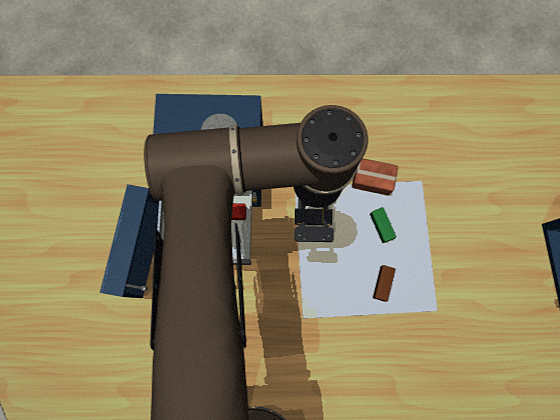

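The top picture shows green at (383, 225) and brown at (384, 283), both undisturbed. The brown network hit was false. Red is in the drawer. Green is next.

```bash
python3 -m crank '[[[1.3,0,0,2],[2.6,0,0,4],[4,0,0,6],[5.5,0,1,8],[7,0,2,10],[8.5,0,3,12],[8.5,0,4,13.4],[8.5,0,5,13.4],[8.5,0,5,13.4],[8.5,0,5,13.4]]]' 0.35; python3 - <<'E'
from h import *
plan([.5884,-.351,0.008],111.5)
E
```

```text
t: 25.48
eef_pos: [0.592, -0.3479, 0.1318]
ee_rot: [-3.14, 0.001, -2.76]
force: [0.8, -0.0, 0.8]
width: 0.057
gripper_force: 0.0
pos [ 0.592  -0.3479  0.1318] yang 111.8 q6 -54.0 F [ 0.8 -0.   0.8] w 0.057 t 25.475 -> d [ 0.18 -0.06  4.95] turn 0.07
```

```bash
python3 -m crank '[[[0.15,-0.06,1,0],[0.15,-0.06,2,0],[0.15,-0.06,3,0],[0.15,-0.06,4,0],[0.15,-0.06,4.7,0],[0.15,-0.06,4.95,0],[0.15,-0.06,4.95,0]]]' && python3 -m crank '[[[0,0,0,0],[0,0,0,0],[0,0,0,0],[0,0,0,0],[0,0,0,0],[0,0,-1,0],[0,0,-3,0],[0,0,-5,0],[0,0,-7,0],[0,0,-9,0],[0,0,-10,0],[0,0,-10,0]]]' 0.9 40; python3 -c "
from h import *
plan([.532,.061,0.26],178.7)"
```

```text
t: 26.35
eef_pos: [0.5884, -0.3511, 0.007]
ee_rot: [-3.141, 0.0, -2.761]
force: [-0.2, 0.3, 0.3]
width: 0.057
gripper_force: 0.0
t: 27.85
eef_pos: [0.5887, -0.3513, 0.2582]
ee_rot: [-3.14, 0.003, -2.762]
force: [-0.1, 0.5, -3.6]
width: 0.0356
gripper_force: 40.0
pos [ 0.5887 -0.3513  0.2582] yang 111.8 q6 -54.0 F [-0.1  0.5 -3.6] w 0.0356 t 27.85 -> d [-4.01 16.16 -0.09] turn -13.39
```

```bash
python3 -m crank '[[[-0.5,2,0,-2],[-1,4,0,-4],[-1.5,6,0,-6],[-2,8.2,0,-8],[-2.5,10.4,0,-10],[-3,12.6,0,-12],[-3.6,14.6,0,-13.4],[-4,16.1,0,-13.4],[-4,16.1,0,-13.4],[-4,16.1,0,-13.4]]]' ; python3 -c "
from h import *
plan([.532,.061,0.1435],178.7)"; python3 - <<'E'
from h import *
im,d=snap('side','s2.png')
cv2.imwrite('pics/s2c.png',cv2.resize(im[190:400,140:440,::-1],None,fx=2.5,fy=2.5))
P=cloud('side',d)
for n in('red','white'):
    r=arm.trace('bar_'+n,'side')
    if r:
        q=P[r[0]['mask']&(d>0)];q=q[(q[:,2]>.163)&(q[:,2]<.18)];print(n,r[0]['score'],len(q),rect(q) if len(q)>10 else '')
E
```

```text
t: 29.1
eef_pos: [0.5309, 0.0597, 0.2549]
ee_rot: [3.139, -0.001, -1.592]
force: [0.9, -0.7, -2.4]
width: 0.0361
gripper_force: 40.0
pos [0.5309 0.0597 0.2549] yang 178.8 q6 -29.0 F [ 0.9 -0.7 -2.4] w 0.0361 t 29.1 -> d [-0.06 -0.06  4.46] turn 0.02
red 0.59 581 (array([0.59989282, 0.06052786]), array([36.30151749, 91.81388855]), np.float32(88.665634))
white 0.66 709 (array([0.60113245, 0.16596793]), array([36.4659462 , 93.12530518]), np.float32(89.12102))
```

View pics/s2c.png

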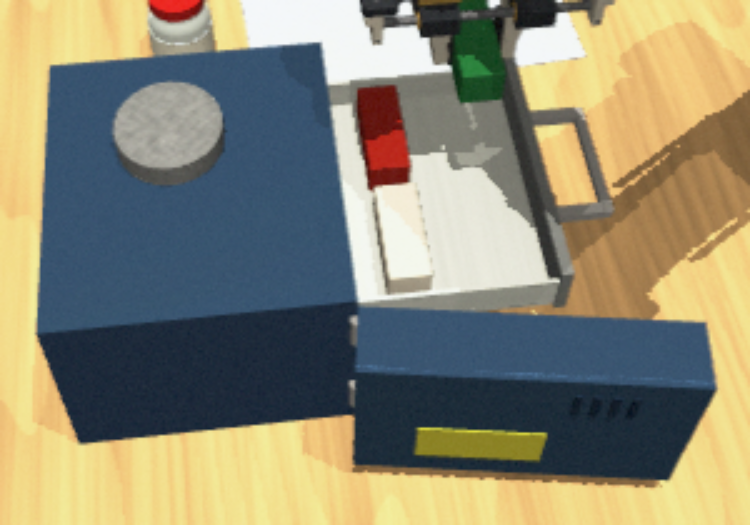

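The crop shows red (385, 140) and white (405, 240) flat in the drawer. Green is held above its slot, which is clear.

```bash
python3 -m crank '[[[-0.05,-0.1,1,0],[-0.05,-0.1,2,0],[-0.05,-0.1,3,0],[-0.05,-0.1,3.8,0],[-0.05,-0.1,4.1,0],[-0.05,-0.1,4.3,0],[-0.05,-0.1,4.3,0],[-0.05,-0.1,4.3,0]]]'; python3 -c "
from h import *
plan([.534,.061,0.143],178.7)"
```

```text
t: 30.25
eef_pos: [0.5346, 0.0611, 0.1498]
ee_rot: [-3.14, 0.0, -1.592]
force: [0.6, -0.1, -3.4]
width: 0.0359
gripper_force: 40.0
pos [0.5346 0.0611 0.1498] yang 178.8 q6 -29.0 F [ 0.6 -0.1 -3.4] w 0.0359 t 30.25 -> d [0.01 0.02 0.27] turn 0.01
```

```bash
python3 -m crank '[[[0,0,0.1,0],[0,0,0.2,0],[0,0,0.25,0],[0,0,0.25,0]]]'; python3 -m crank '[[[0,0,0,0],[0,0,0,0],[0,0,0,0],[0,0,-0.7,0],[0,0,-2,0],[0,0,-4,0],[2,0,-4.5,0],[4,0,-4.5,0],[6,0,-4.5,0],[8,0,-4.5,0],[8,0,-4.5,0]]]' 0.5; python3 - <<'E'
from h import *
b=bars(names=('brown',))
plan([.4319,-.347,0.12],163+90)
E
```

```text
t: 30.75
eef_pos: [0.5341, 0.061, 0.1426]
ee_rot: [3.141, -0.0, -1.592]
force: [-0.7, 0.4, -1.9]
width: 0.0354
gripper_force: 40.0
t: 32.12
eef_pos: [0.5294, -0.1417, 0.2552]
ee_rot: [3.141, -0.0, -1.596]
force: [-0.2, 0.0, -0.2]
width: 0.0441
gripper_force: 0.0
brown 0.91 471 [ 0.4317 -0.3469] [37. 90.] 163.3 0.0358
pos [ 0.5297 -0.1394  0.2552] yang 178.7 q6 -7.0 F [-0.1 -0.2 -0.4] w 0.044 t 32.225 -> d [8.39 3.72 5.41] turn -14.87
```

```bash
python3 -m crank '[[[1.2,0.5,0,-2],[2.4,1,0,-4],[3.6,1.6,0,-6],[5,2.2,1,-8],[6.3,2.8,2,-10],[7.4,3.3,3,-12],[8.4,3.7,4,-14],[8.4,3.7,5,-14.9],[8.4,3.7,5,-14.9],[8.4,3.7,5,-14.9]]]' 0.35; python3 - <<'E'
from h import *
plan([.4318,-.347,0.0075],163.2+90)
E
```

```text
t: 33.48
eef_pos: [0.434, -0.3464, 0.1314]
ee_rot: [3.141, -0.001, -0.292]
force: [0.2, -0.3, 0.4]
width: 0.0566
gripper_force: 0.0
pos [ 0.434  -0.3464  0.1314] yang -106.7 q6 92.0 F [ 0.2 -0.3  0.4] w 0.0566 t 33.475 -> d [-0.08  0.04  4.95] turn 0.01
```

```bash
python3 -m crank '[[[-0.05,0,1,0],[-0.05,0,2,0],[-0.05,0,3,0],[-0.05,0,4,0],[-0.05,0,4.7,0],[-0.05,0,4.93,0],[-0.05,0,4.93,0]]]' && python3 -m crank '[[[0,0,0,0],[0,0,0,0],[0,0,0,0],[0,0,0,0],[0,0,0,0],[0,0,-1,0],[0,0,-3,0],[0,0,-5,0],[0,0,-7,0],[0,0,-9,0],[0,0,-10,0],[0,0,-10,0]]]' 0.9 40; python3 -c "
from h import *
plan([.5345,.165,0.26],178.7)"
```

```text
t: 34.35
eef_pos: [0.4325, -0.3465, 0.0078]
ee_rot: [3.141, -0.001, -0.292]
force: [-0.2, -0.1, 0.2]
width: 0.0573
gripper_force: 0.0
t: 35.85
eef_pos: [0.4323, -0.3468, 0.2587]
ee_rot: [3.141, -0.004, -0.292]
force: [0.3, 0.1, -3.0]
width: 0.0358
gripper_force: 40.0
pos [ 0.4323 -0.3468  0.2587] yang -106.7 q6 92.0 F [ 0.3  0.1 -3. ] w 0.0358 t 35.85 -> d [ -1.98 -20.78  -0.06] turn 14.91
```

```bash
python3 -m crank '[[[-0.2,-2,0,2],[-0.4,-4,0,4],[-0.6,-6,0,6],[-0.8,-8,0,8],[-1,-10,0,10],[-1.2,-12,0,12],[-1.4,-14,0,14],[-1.6,-16,0,14.9],[-1.8,-18,0,14.9],[-2,-20,0,14.9],[-2,-20.7,0,14.9],[-2,-20.7,0,14.9]]]' ; python3 -m crank '[[[0,0,0,0],[0,0,0,0]]]'; python3 -c "
from h import *
plan([.5345,.165,0.1435],178.7)"
```

```text
t: 37.35
eef_pos: [0.5322, 0.164, 0.255]
ee_rot: [3.139, -0.002, -1.591]
force: [-0.8, -0.0, -2.6]
width: 0.0358
gripper_force: 40.0
t: 37.6
eef_pos: [0.5326, 0.1623, 0.2569]
ee_rot: [3.141, -0.0, -1.594]
force: [1.1, 0.1, -1.1]
width: 0.036
gripper_force: 40.0
pos [0.5326 0.1623 0.2569] yang 178.7 q6 -38.0 F [ 1.1  0.1 -1.1] w 0.036 t 37.6 -> d [-0.11 -0.08  4.54] turn -0.0
```

```bash
python3 -m crank '[[[-0.1,-0.08,1,0],[-0.1,-0.08,2,0],[-0.1,-0.08,3,0],[-0.1,-0.08,3.8,0],[-0.1,-0.08,4.2,0],[-0.1,-0.08,4.3,0],[-0.1,-0.08,4.3,0],[-0.1,-0.08,4.3,0]]]'; python3 -c "
from h import *
plan([.5345,.165,0.143],178.7)"
```

```text
t: 38.6
eef_pos: [0.5353, 0.1661, 0.1504]
ee_rot: [-3.14, 0.001, -1.592]
force: [0.3, 0.2, -1.6]
width: 0.036
gripper_force: 40.0
pos [0.5353 0.1661 0.1504] yang 178.8 q6 -39.0 F [ 0.3  0.2 -1.6] w 0.036 t 38.6 -> d [0.05 0.03 0.3 ] turn 0.01
```

```bash
python3 -m crank '[[[0,0,0.1,0],[0,0,0.2,0],[0,0,0.28,0],[0,0,0.28,0]]]'; python3 -m crank '[[[0,0,0,0],[0,0,0,0],[0,0,0,0],[0,0,-0.7,0],[0,0,-2,0],[0,0,-4,0],[2,0,-4.5,0],[4,0,-4.5,0],[6,0,-4.5,0],[8,0,-4.5,0],[10,0,-4.5,0],[12,0,-4.5,0]]]' 0.5; python3 - <<'E'
from h import *
im,d=snap('side','s3.png');P=cloud('side',d)
cv2.imwrite('pics/s3c.png',cv2.resize(im[190:400,140:440,::-1],None,fx=2.5,fy=2.5))
for n in('red','white','green','brown'):
    r=arm.trace('bar_'+n,'side')
    if r:
        q=P[r[0]['mask']&(d>0)];q=q[(q[:,2]>.163)&(q[:,2]<.18)];print(n,r[0]['score'],len(q),rect(q) if len(q)>10 else '')
plan([0.4292,0.1155,0.27],178.7)
E
```

```text
t: 39.1
eef_pos: [0.5351, 0.1659, 0.1426]
ee_rot: [-3.141, -0.0, -1.592]
force: [0.4, 0.0, -0.6]
width: 0.036
gripper_force: 40.0
t: 40.6
eef_pos: [0.5282, -0.1356, 0.2553]
ee_rot: [-3.141, 0.0, -1.592]
force: [1.4, 0.9, 0.0]
width: 0.0441
gripper_force: 0.0
red 0.62 589 (array([0.60021326, 0.06462012]), array([ 36.32698059, 114.34286499]), np.float32(88.692604))
white 0.85 703 (array([0.60152234, 0.17122397]), array([ 36.0954361 , 102.92926025]), np.float32(88.89933))
green 0.59 556 (array([0.53361383, 0.0621908 ]), array([35.14539719, 91.69426727]), np.float32(88.28748))
brown 0.85 716 (array([0.53353436, 0.17340012]), array([ 36.87245941, 103.96120453]), np.float32(88.7357))
pos [ 0.5283 -0.1341  0.255 ] yang 178.7 q6 -8.0 F [ 0.3  0.5 -0.1] w 0.0439 t 40.85 -> d [-9.89  4.19 -0.6 ] turn 0.0
```

View pics/s3c.png

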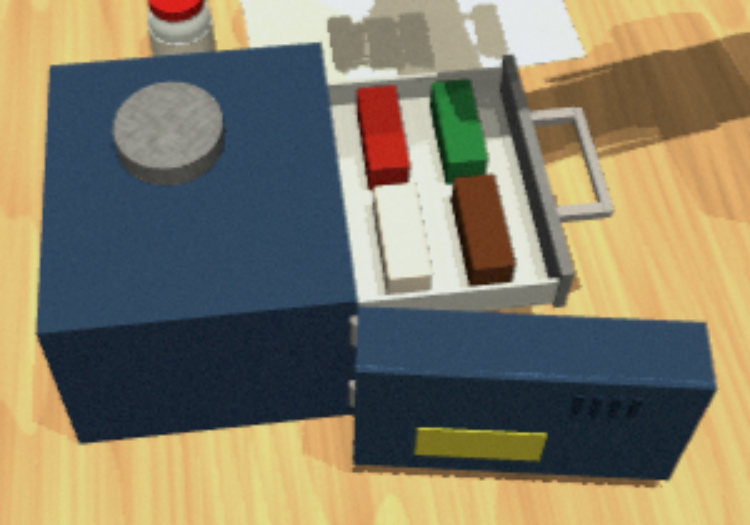

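All four bars are flat in the drawer: red (385, 140), green (460, 130), white (405, 240), brown (485, 230). The drawer is still out, so I'll grip the handle again and push it home.

```bash
python3 -m crank '[[[-2,0.8,-0.6,0],[-4,1.6,-0.6,0],[-6,2.5,-0.6,0],[-8,3.4,-0.6,0],[-9.9,4.2,-0.6,0],[-9.9,4.2,-0.6,0],[-9.9,4.2,-0.6,0],[-9.9,4.2,-0.6,0]]]' 0.62 25; python3 -c "
from h import *
plan([0.4295,0.1155,0.147],178.7)"
```

```text
t: 41.85
eef_pos: [0.4289, 0.1153, 0.27]
ee_rot: [3.142, -0.0, -1.593]
force: [-0.3, -0.8, 0.1]
width: 0.0335
gripper_force: 0.0
pos [0.4289 0.1153 0.27  ] yang 178.7 q6 -42.0 F [-0.3 -0.8  0.1] w 0.0335 t 41.85 -> d [-0.01 -0.03  4.92] turn 0.01
```

```bash
python3 -m crank '[[[0,0,1.2,0],[0,0,2.4,0],[0,0,3.6,0],[0,0,4.5,0],[0,0,4.9,0],[0,0,4.9,0],[0,0,4.9,0]]]' && python3 -m crank '[[[0,0,0,0],[0,0,0,0],[0,0,0,0],[0,0,0,0],[0,0,0,0]]]' 0.95 25 && python3 -m crank '[[[0,-0.6,0,0],[0,-1.3,0,0],[0,-2,0,0],[0,-2.7,0,0],[0,-3.4,0,0],[0,-4.1,0,0],[0,-4.8,0,0],[0,-5.5,0,0],[0,-6.1,0,0],[0,-6.6,0,0],[0,-6.9,0,0],[0,-7.1,0,0]]]'; python3 -m crank '[[[0,0,0,0],[0,0,0,0]]]'; python3 -c "
from h import *
plan([0.6071,0.1117,0.147],178.7)"
```

```text
t: 42.72
eef_pos: [0.4294, 0.1158, 0.1484]
ee_rot: [-3.14, 0.001, -1.593]
force: [-0.5, 0.1, 0.2]
width: 0.033
gripper_force: 0.0
t: 43.35
eef_pos: [0.4291, 0.1159, 0.1479]
ee_rot: [-3.141, 0.0, -1.592]
force: [0.3, 0.6, 4.3]
width: 0.0101
gripper_force: 25.0
t: 44.85
eef_pos: [0.6075, 0.1121, 0.1479]
ee_rot: [-3.141, 0.0, -1.592]
force: [-20.0, 7.5, 20.3]
width: 0.0094
gripper_force: 25.0
t: 45.1
eef_pos: [0.6074, 0.1122, 0.1479]
ee_rot: [-3.141, 0.001, -1.592]
force: [-2.9, 2.7, 7.4]
width: 0.0097
gripper_force: 25.0
pos [0.6074 0.1122 0.1479] yang 178.8 q6 -30.0 F [-2.9  2.7  7.4] w 0.0097 t 45.1 -> d [0.02 0.01 0.04] turn 0.01
```

```bash
python3 -m crank '[[[0,0,0,0],[0,0,0,0],[0,0,0,0],[0,0,-1,0],[0,0,-2.5,0],[0,0,-4.5,0],[2,0,-5,0],[4,0,-5,0],[6,0,-5,0],[8,0,-5,0],[9,0,-5,0],[9,0,-5,0]]]' 0.62; python3 - <<'E'
from h import *
im,d=snap('top','t3.png');P=cloud('top',d);z=P[:,:,2]
m=(z>.185)&(z<.202)&(P[:,:,0]<.645)&(P[:,:,1]>.15)&(P[:,:,0]>.35);q=P[m];print('door',rect(q),len(q))
m=(z>.155)&(z<.176)&(abs(P[:,:,1]-.11)<.04)&(P[:,:,0]<.628)&(P[:,:,0]>.4);q=P[m];print('handle',len(q),np.percentile(q[:,0],[5,50,95]))
c,sz,a=rect(P[(z>.185)&(z<.202)&(P[:,:,0]<.645)&(P[:,:,1]>.15)&(P[:,:,0]>.35)])
th=360-91.3-a-0; print('theta',th-180 if th>180 else th)
E
```

```text
t: 46.6
eef_pos: [0.601, -0.1149, 0.2722]
ee_rot: [3.141, -0.0, -1.595]
force: [0.4, 0.1, 0.1]
width: 0.0335
gripper_force: 0.0
door (array([0.52161261, 0.29410956]), array([ 56.26325226, 244.94778442]), np.float32(169.39136)) 2374
handle 25 [0.60168696 0.60657935 0.61188341]
theta 99.308655
```

View pics/t3.png

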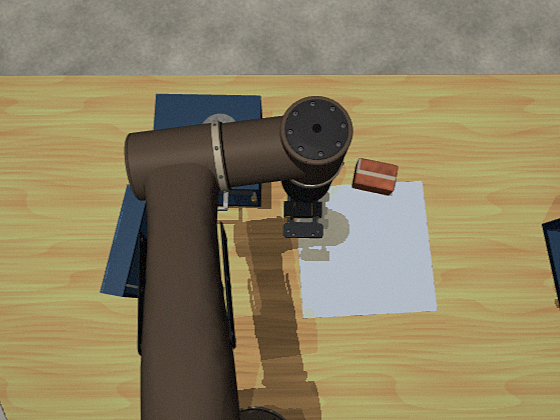

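The drawer is home: the handle is back at x 0.607, pixel (222, 200). The door stands open at (130, 240), about 1.73 rad. Next I'll go to its outer side.

```bash
cat >> h.py <<'E'
H=np.array([0.651,0.2415])
def dp(th,r=0.225,off=0.021):
    e=np.radians(-91.3-th);n=np.radians(178.7-th)
    return H+r*np.array([np.cos(e),np.sin(e)])+(0.055+off)*np.array([np.cos(n),np.sin(n)])
def way(ths,**k):
    p,R,s=pose();M=R.as_matrix();ya=np.degrees(np.arctan2(M[1,1],M[0,1]))
    for th in ths:
        t=(ya-(178.7-th))%180;t=t-180 if t>90 else t
        x=dp(th,**k);d=M.T@(np.array([*x,p[2]])-p)/.025
        print(th,x.round(3),'[%.2f,%.2f,%.2f,%.1f]'%(*d,t/5))
E
python3 -c "
from h import *
plan([*dp(99.3,off=.06),.27],79.4)"
```

```text
pos [ 0.6012 -0.1139  0.2723] yang 178.7 q6 -9.0 F [ 0.2 -0.1  0.1] w 0.0336 t 46.65 -> d [-20.24   6.48   0.09] turn -16.15
```

```bash
python3 -m crank '[[[-2,0.6,0,0],[-4,1.2,0,0],[-6,1.8,0,0],[-8,2.5,0,0],[-10,3.2,0,0],[-12,3.8,0,1],[-14,4.5,0,1.9],[-16,5.1,0,1.9],[-18,5.8,0,1.9],[-20.2,6.5,0,1.9],[-20.2,6.5,0,1.9],[-20.2,6.5,0,1.9]]]' 1 20; python3 -m crank '[[[0,0,0,0],[0,0,0,0]]]'; python3 -c "
from h import *
plan([*dp(99.3,off=.05),.145],169.4)"
```

```text
t: 48.15
eef_pos: [0.4489, 0.3959, 0.2723]
ee_rot: [3.141, -0.001, -1.756]
force: [0.2, 0.4, -0.5]
width: 0.0005
gripper_force: 0.0
t: 48.4
eef_pos: [0.4501, 0.3945, 0.2729]
ee_rot: [-3.141, 0.0, -1.759]
force: [-1.1, 0.5, 0.4]
width: 0.0002
gripper_force: 0.0
pos [0.4501 0.3945 0.2729] yang 169.2 q6 -71.0 F [-1.1  0.5  0.4] w 0.0002 t 48.4 -> d [ 0.34 -0.02  5.11] turn -0.04
```

```bash
python3 -m crank '[[[0,0,1.3,0],[0,0,2.6,0],[0,0,3.9,0],[0,0,4.7,0],[0,0,5.1,0],[0,0,5.1,0],[0,0,5.1,0]]]'; python3 - <<'E'
from h import *
plan([*dp(99.3,off=.01),.145],169.4)
p,R,s=pose();M=R.as_matrix()
def w(ths,r,off):
    ya=np.degrees(np.arctan2(M[1,1],M[0,1]))
    for th in ths:
        x=dp(th,r,off);d=M.T@(np.array([*x,.145])-p)/.025
        print(th,x.round(3),'[%.2f,%.2f,%.2f,%.1f]'%(*d,(ya-(268.7-th))/5))
w([99,94,89,84,79,74,69,64,59,54,49,44],.225,.01)
E
```

```text
t: 49.28
eef_pos: [0.4503, 0.3957, 0.1462]
ee_rot: [-3.141, 0.001, -1.758]
force: [0.4, -0.4, -0.4]
width: 0.0001
gripper_force: 0.0
pos [0.4503 0.3957 0.1462] yang 169.3 q6 -71.0 F [ 0.4 -0.4 -0.4] w 0.0001 t 49.275 -> d [ 1.98 -0.03  0.04] turn -0.03
99 [0.441 0.346] [2.03,-0.02,0.04,-0.1]
94 [0.433 0.327] [2.83,0.17,0.04,-1.1]
89 [0.426 0.308] [3.64,0.29,0.04,-2.1]
84 [0.421 0.288] [4.45,0.33,0.04,-3.1]
79 [0.418 0.268] [5.27,0.31,0.04,-4.1]
74 [0.417 0.247] [6.08,0.21,0.04,-5.1]
69 [0.417 0.227] [6.88,0.04,0.04,-6.1]
64 [0.419 0.207] [7.66,-0.20,0.04,-7.1]
59 [0.423 0.186] [8.42,-0.50,0.03,-8.1]
54 [0.429 0.167] [9.15,-0.87,0.03,-9.1]
49 [0.436 0.148] [9.85,-1.30,0.03,-10.1]
44 [0.445 0.129] [10.50,-1.79,0.03,-11.1]
```

```bash
python3 -m crank '[[[0.7,0,0,0],[1.4,0,0,0],[2,0,0,0],[2.4,0.1,0,-0.5],[2.8,0.2,0,-1],[3.2,0.2,0,-1.5],[3.6,0.3,0,-2],[4,0.3,0,-2.5],[4.5,0.3,0,-3],[4.9,0.3,0,-3.5],[5.3,0.3,0,-4],[5.3,0.3,0,-4]]]'; cat >> h.py <<'E'
def w(ths,r,off):
    p,R,s=pose();M=R.as_matrix();ya=np.degrees(np.arctan2(M[1,1],M[0,1]))
    for th in ths:
        x=dp(th,r,off);d=M.T@(np.array([*x,.145])-p)/.025
        t=((ya-(268.7-th))+90)%180-90
        print(th,x.round(3),'[%.2f,%.2f,%.2f,%.1f]'%(*d,t/5))
E
python3 - <<'E'
from h import *
im,d=snap('side','s4.png');P=cloud('side',d);z=P[:,:,2]
m=(z>.185)&(z<.2)&(P[:,:,0]<.64)&(P[:,:,1]>.0)&(P[:,:,0]>.35);q=P[m];print('door',rect(q),len(q))
w([79,74,69,64,59,54,49,44,39,34,29],.225,.01)
E
```

```text
t: 50.78
eef_pos: [0.4175, 0.2655, 0.1455]
ee_rot: [-3.141, 0.0, -1.41]
force: [-0.2, 0.0, -0.5]
width: 0.0003
gripper_force: 0.0
door (array([0.53875964, 0.24829608]), array([ 56.73377609, 214.36738586]), np.float32(11.570011)) 2145
79 [0.418 0.268] [-0.06,-0.03,0.02,-0.1]
74 [0.417 0.247] [0.73,0.15,0.02,-1.1]
69 [0.417 0.227] [1.54,0.27,0.02,-2.1]
64 [0.419 0.207] [2.36,0.31,0.02,-3.1]
59 [0.423 0.186] [3.18,0.28,0.01,-4.1]
54 [0.429 0.167] [3.99,0.19,0.01,-5.1]
49 [0.436 0.148] [4.79,0.02,0.01,-6.1]
44 [0.445 0.129] [5.57,-0.22,0.01,-7.1]
39 [0.456 0.112] [6.33,-0.52,0.01,-8.1]
34 [0.468 0.095] [7.06,-0.89,0.01,-9.1]
29 [0.481 0.08 ] [7.75,-1.33,0.01,-10.1]
```

View pics/s4.png

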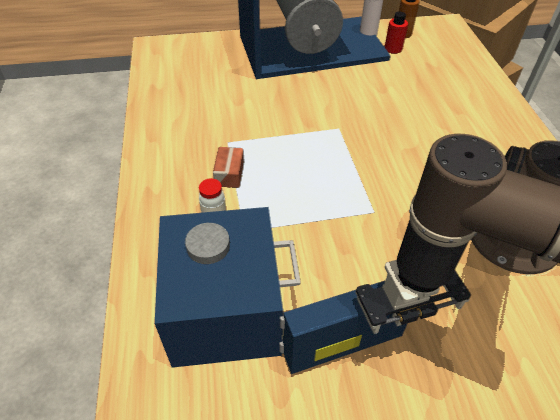

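The door is following: the fingers are on its outer face near the free edge at (400, 320). The jar, brick and wheel haven't moved. Continue along the arc.

```bash
python3 -m crank '[[[0.7,0.15,0,-1],[1.5,0.25,0,-2],[2.35,0.3,0,-3],[3.2,0.3,0,-4],[4,0.2,0,-5],[4.8,0,0,-6],[5.55,-0.2,0,-7],[6.3,-0.5,0,-8],[7.05,-0.9,0,-9],[7.75,-1.3,0,-10],[7.75,-1.3,0,-10]]]'; python3 - <<'E'
from h import *
print(arm.get_state()['force'])
w([29,25,21,17,13,9,7,5,3,1,0,-1],.225,.01)
E
```

```text
t: 52.2
eef_pos: [0.4815, 0.0799, 0.1449]
ee_rot: [3.141, -0.0, -0.539]
force: [1.2, -0.5, -0.1]
width: 0.0
gripper_force: 0.0
[ 1.2387293  -0.46925302 -0.05470184]
29 [0.481 0.08 ] [-0.01,0.00,-0.00,-0.1]
25 [0.493 0.069] [0.63,0.15,-0.00,-0.9]
21 [0.505 0.058] [1.27,0.26,-0.00,-1.7]
17 [0.519 0.048] [1.92,0.32,-0.00,-2.5]
13 [0.532 0.04 ] [2.58,0.34,-0.00,-3.3]
9 [0.547 0.032] [3.23,0.31,-0.00,-4.1]
7 [0.554 0.028] [3.56,0.28,-0.00,-4.5]
5 [0.562 0.025] [3.88,0.24,-0.00,-4.9]
3 [0.569 0.022] [4.20,0.19,-0.00,-5.3]
1 [0.577 0.019] [4.52,0.12,-0.00,-5.7]
0 [0.581 0.018] [4.68,0.08,-0.00,-5.9]
-1 [0.585 0.017] [4.84,0.04,-0.00,-6.1]
```

```bash
python3 -m crank '[[[0.6,0.15,0,-0.9],[1.25,0.25,0,-1.7],[1.9,0.3,0,-2.5],[2.55,0.3,0,-3.3],[3.2,0.3,0,-4.1],[3.5,0.3,0,-4.5],[3.7,0.25,0,-4.7],[3.85,0.25,0,-4.9],[4,0.25,0,-5],[4,0.25,0,-5]]]'; python3 - <<'E'
from h import *
im,d=snap('side');P=cloud('side',d);z=P[:,:,2]
m=(z>.183)&(z<.2)&(P[:,:,0]<.65)&(P[:,:,1]>-0.05)&(P[:,:,0]>.5);q=P[m];print('door',rect(q),len(q))
plan([*dp(0,.225,.018),.145],268.7)
E
```

```text
t: 53.45
eef_pos: [0.5639, 0.0241, 0.1451]
ee_rot: [-3.142, -0.0, -0.101]
force: [-0.3, 0.6, -0.1]
width: 0.0004
gripper_force: 0.0
door (array([0.61563483, 0.11519118]), array([ 68.45549011, 263.81155396]), np.float32(89.90503)) 2387
pos [0.5638 0.0241 0.1451] yang -95.8 q6 62.0 F [-0.2 -0.7  0. ] w 0.0007 t 53.5 -> d [0.39 0.2  0.  ] turn -0.89
```

```bash
python3 -m crank '[[[0.1,0.05,0,-0.2],[0.2,0.1,0,-0.4],[0.3,0.1,0,-0.6],[0.4,0.1,0,-0.8],[0.4,0.1,0,-0.8]]]'; python3 -m crank '[[[0.1,0,0,0],[0.2,0,0,0],[0.2,0,0,0]]]'; python3 -m crank '[[[0.1,0,0,0],[0.2,0,0,0],[0.2,0,0,0]]]'
```

```text
t: 54.12
eef_pos: [0.5741, 0.0206, 0.1452]
ee_rot: [-3.141, -0.001, -0.03]
force: [0.1, 0.7, 0.3]
width: 0.0001
gripper_force: 0.0
t: 54.5
eef_pos: [0.5788, 0.0205, 0.145]
ee_rot: [-3.142, -0.0, -0.03]
force: [-0.1, -0.4, 0.3]
width: 0.0004
gripper_force: 0.0
t: 54.88
eef_pos: [0.5801, 0.0201, 0.1446]
ee_rot: [3.141, 0.006, -0.03]
force: [-14.1, 3.3, 8.4]
width: 0.0004
gripper_force: 7.0
```

```bash
python3 -m crank '[[[0.1,0,0,0],[0.2,0,0,0],[0.2,0,0,0]]]'; python3 - <<'E'
from h import *
im,d=snap('side');P=cloud('side',d);z=P[:,:,2]
m=(z>.183)&(z<.204)&(P[:,:,0]<.66)&(P[:,:,1]>-0.05)&(P[:,:,0]>.5);q=P[m]
for y in(0.05,.08,.11,.14,.17,.2,.23):
    s=q[abs(q[:,1]-y)<.006];print(y,len(s),np.percentile(s[:,0],[1,3]).round(4) if len(s) else '')
E
```

```text
t: 55.25
eef_pos: [0.58, 0.0199, 0.1445]
ee_rot: [3.14, 0.015, -0.031]
force: [-35.9, 8.9, 24.4]
width: -0.0
gripper_force: 18.0
0.05 88 [0.6142 0.6156]
0.08 90 [0.6183 0.6192]
0.11 156 [0.5924 0.5934]
0.14 164 [0.5929 0.5941]
0.17 168 [0.5934 0.5951]
0.2 182 [0.5942 0.595 ]
0.23 190 [0.5944 0.5959]
```

The force rises to 36 N with no travel, and the door face is parallel to the cabinet front, so the door is on its stop. Back off and check.

```bash
python3 -m crank '[[[-0.5,0,0,0],[-1,0,0,0],[-2,0,0,0],[-3,0,0,0],[-3,1,-2,0],[-3,3,-4,0],[-3,5,-5,0],[-3,7,-5,0],[-3,9,-5,0],[-3,9,-5,0]]]'; python3 - <<'E'
from h import *
pose()
im,d=snap('top','t5.png');P=cloud('top',d);z=P[:,:,2]
m=(z>.183)&(z<.204)&(P[:,:,0]<.66)&(P[:,:,1]>-0.05)&(P[:,:,0]>.5);q=P[m]
for y in(0,.03,.06,.09,.12,.15,.18,.21,.23):
    s=q[abs(q[:,1]-y)<.006];print(y,len(s),np.percentile(s[:,0],[1,3]).round(4) if len(s) else '')
im,d=snap('side','s5.png');P=cloud('side',d);z=P[:,:,2]
m=(z>.183)&(z<.204)&(P[:,:,0]<.66)&(P[:,:,1]>-0.05)&(P[:,:,0]>.5);q=P[m]
for y in(0,.03,.06,.09,.12,.15,.18,.21,.23):
    s=q[abs(q[:,1]-y)<.006];print(y,len(s),np.percentile(s[:,0],[1,3]).round(4) if len(s) else '')
E
```

```text
t: 56.55
eef_pos: [0.5061, -0.2053, 0.2697]
ee_rot: [3.141, 0.0, -0.035]
force: [-0.7, 1.0, -0.4]
width: 0.0002
gripper_force: 0.0
0 0 
0.03 0 
0.06 0 
0.09 0 
0.12 0 
0.15 126 [0.5944 0.5947]
0.18 143 [0.595  0.5967]
0.21 139 [0.5956 0.5961]
0.23 143 [0.5963 0.5966]
0 131 [0.5904 0.5916]
0.03 137 [0.5913 0.5922]
0.06 142 [0.5913 0.5928]
0.09 147 [0.5919 0.5932]
0.12 156 [0.5927 0.5938]
0.15 161 [0.5932 0.5945]
0.18 171 [0.594 0.595]
0.21 177 [0.5946 0.5959]
0.23 189 [0.5944 0.5959]
```

View pics/s5.png

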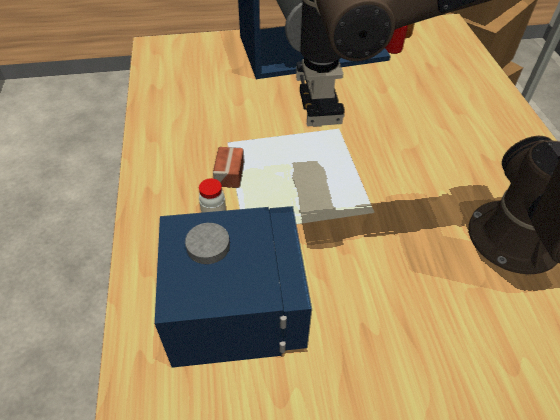

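View pics/t5.png

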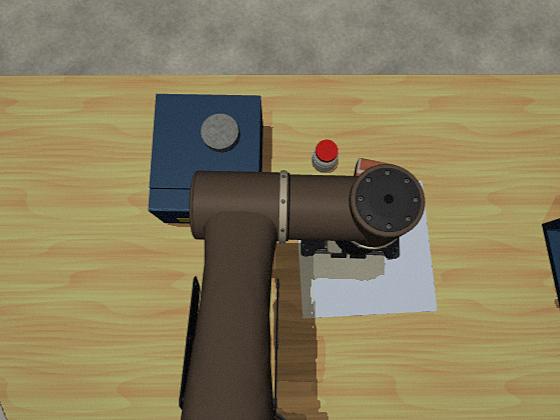

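Both pictures show the door flush with the cabinet front: (290, 260) in side, (165, 205) in top. Its face has the same slope as the cabinet (0.018 rad), well away from the 0.06 rad spring-back. The robot is clear, and the jar, brick and wheel haven't moved.

```bash
python3 -m crank '[[[0,0,0,0],[0,0,0,0]]]'; python3 -c "
from station import arm
print(arm.job_done())"
```

```text
t: 56.9
eef_pos: [0.5069, -0.2016, 0.2702]
ee_rot: [3.142, -0.0, -0.029]
force: [0.5, -0.0, 0.3]
width: 0.0005
gripper_force: 0.0
the job is handed in; nothing more can be done
None
```

I handed the job in at about 57 s: all four bars were laid flat in the drawer before I pushed it home, the door is shut on its catch, and the jar, brick and felt wheel haven't moved; no verdict came back.

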